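Snap the wedge blade into the fruit cutter

ROBOT

A 6-joint arm with a two-finger parallel gripper is mounted at the origin on the work surface. World frame = base frame: x ahead of the robot, y to its left, z up, the work surface at z = 0. Lengths are in mm, angles in rad, forces in N, time in s.
With the tool pointing down it reaches from about 350 to 875 mm from the base axis. Payload 4.2 kg.
Tool frame: the origin (TCP) lies midway between the tips of the shut fingers; the grasp point (between the pads) lies 19 mm behind it; z points along the fingers, y is the line along which they close (so a half turn about z gives the same grasp; the last joint's range is limited). The gripper opens to 87 mm and grips with 3 to 60 N. Pads are 19 mm wide; open, the fingers measure 117 mm over their backs; the gripper's body (75 mm by 190 mm) begins 51 mm behind the grasp point.
Start: joints at [0.259, 0.385, 0.008, 0, -1.194, -0.259], TCP at [624.979, 0.025, 199.05] pointing down, gripper open.
Joint ranges: [-3.14, 3.14], [-1.21, 2.06], [-1.07, 1.41], [-3.16, 2.05], [-2.99, -0.16], [-3.1, 3.1]. Speed limits (rad/s): [2.79, 2.79, 3.14, 3.14, 3.14, 3.14].

INTERFACE

Orientations are given as a rotation vector (axis times angle).
In Python, from workcell import bot gives the robot as it stands.
- The arm moves only by the tool servo_tool, never from a script. Its argument "steps" is a list of rows, each a list of 5 numbers: the gripper command: -1 is shut, 1 is fully open, values between are in proportion, then the shift along the tool's x, y, z in cm, then the turn about the tool's z in degrees. A call has 1 to 10 rows; each row is the pose to reach, as a shift and turn from the pose commanded when the call began, along the tool's axes at that moment; what a row does not reach only later rows make up. A row lasts 1/10 s, in which the tool goes at most 50 mm and 8.59 degrees, less where a joint would pass 70% of its speed; a pose out of reach is approached as far as the arm can. A call with a gripper value outside its range is refused whole. The fingers move at their own pace and stop on an object; the grip force is fixed at half the most. Time passes only in rows, so rows that repeat a pose let the fingers close. It gives the time, the measured TCP pose, the force, the opening and the grip force at its end, in the units of the state.
- bot.observe(): the state, without advancing time (a new reading comes with each control period).
- bot.camera(name): name is "scene" or "side" or "wrist"; returns a dict with "pixels" (420x560x3 uint8, red, green, blue), "z_map" (420x560 float32, mm along the optical axis (not along the pixel's ray), 0 where there is no reading), "fx", "fy", "cx", "cy" (pixels), "rvec" (rotation vector, rad) and "tvec" (3), from world to camera coordinates, as OpenCV has them. Camera axes: x right, y down, z forward; pixel columns grow to the right and rows downward; lengths in mm; the calibration is good to about 2 mm. A picture is of the moment at which its call begins.
- bot.sign_off(): hands the job in; it is judged then, once.
The state is a dict: "time_s": time; "q": joint angles; "qd": joint speeds; "tau": joint torques, N m; "eef_pos": TCP position; "orientation": TCP orientation; "wrist_force": force on the tool from outside, world axes, zero at the start; "wrist_torque": the same for the moment, N m; "opening": finger opening in mm; "grasp_force": force on a finger pad.
Only numpy, scipy, OpenCV 4.12 (cv2) and the standard library are available. Lean on these libraries where they do the work, as an engineer would, in place of code of your own. Each camera call takes 0.05 s, during which the arm holds its last target. There are 200 camera calls.

TASK

Get the fruit cutter ready for apple wedges: take the round blade insert whose blades run out from its knob like the spokes of a wheel, set it knob up in the cutter base and press it straight down until it snaps under all three spring clips and sits level and fully home, then let go. Press it in rather than drop it, and leave the other two blade inserts (parallel blades, square grid) where they lie.

Things in the scene. Friction and masses are not known exactly. Their poses are not given: they have to be found in the camera images.
- wedge_insert: The one to fit: stainless disc 90 mm across, 20 mm thick (70 mm at the underside, tapering out over 14 mm), six spoke blades, upright black knob 26 mm across, top 66 mm above the underside. Hold it there and keep hold while pressing: let go and poked, it tends to cock and jam. Treat the disc as solid. 0.14 to 0.28 kg, lies knob up, its turn does not matter. Origin: centre of underside, z up the knob.
- slice_insert: Leave it: same size, rim and knob, but with straight parallel blades. Origin: centre of its underside.
- dice_insert: Leave it: same size, rim and knob, but with a square grid of blades. Origin: centre of its underside.
- seat (a point): Centre of the seat floor, 40 mm up, on the fixed white cutter base (130 mm square), z up; a seated insert's underside lies here. Three sprung clips 52 mm out; their flared lips, tops 32 mm above this floor, guide an insert up to 5 mm off. Laid in, it rests 16 to 20 mm too high on the clips' noses; 8 to 16 N pushes it past, it snaps and is held. Corner studs 12 mm high.
Things that resemble listed ones, but are neither listed nor needed, are in the scene too. What is shaped like the wedge_insert but yellow is not meant.

How it is judged:
By the outcome, as a careful person would: the job done as asked, in the order asked, and still so for the second after the job is handed in, with the robot touching nothing.
It also fails if it takes over 40 s, if anything falls off the work surface, if the arm or the gripper's body presses on something with over 40 N, if the wrist force passes 120 N, or if a joint passes its speed limit or range.

## Working session

There is one attempt and no reset: what is moved stays moved. The work goes in short steps, Python scripts to look and compute and a tool call to move; the robot and the scene stay as the last step left them, time stands still between calls to the robot, and variables do not carry over. Pictures are saved under pics/ and viewed, at most 10 in all, crops included, and the job is handed in when it is done.

Besides the shell and the picture viewer there is one more tool, called after ">>>" as name([rows], argument=value, ...), one row to a line, values as JSON. servo_tool: Moves the arm, as the interface text tells. Its arguments: {"type":"object","properties":{"steps":{"type":"array","items":{"type":"array","items":{"type":"number"}}}},"required":["steps"]}

```bash
mkdir -p pics; cat > h.py <<'E'
from workcell import bot
import cv2,numpy as np
def cloud(c):
    R,_=cv2.Rodrigues(np.array(c["rvec"],float)); t=np.array(c["tvec"],float).ravel()
    z=c["z_map"].astype(float); v,u=np.mgrid[:420,:560]
    P=np.stack([(u-c["cx"])/c["fx"]*z,(v-c["cy"])/c["fy"]*z,z],-1)
    W=(P-t)@R; W[z==0]=np.nan
    return W
def save(n,img): cv2.imwrite(f"pics/{n}.png",img[:,:,::-1])
E
python3 - <<'E'
from h import *
s=bot.observe();print({k:np.round(v,3) for k,v in s.items()})
for n in("scene","side","wrist"):
    c=bot.camera(n);save(n+"0",c["pixels"]);np.savez(n+"0.npz",**c)
E
```

```text
{'time_s': np.float64(0.0), 'q': array([ 2.590e-01,  3.860e-01,  7.000e-03, -1.000e-03, -1.194e+00,
       -2.590e-01]), 'qd': array([-0.001,  0.   ,  0.001,  0.001, -0.002, -0.   ]), 'tau': array([ 1.0000e-03, -3.9066e+01,  1.8740e+01,  4.2200e+00,  1.1000e-02,
       -0.0000e+00]), 'eef_pos': array([6.24340e+02, 2.40000e-02, 1.97947e+02]), 'orientation': array([ 2.220e+00, -2.221e+00, -2.000e-03]), 'wrist_force': array([ 0.14 , -1.158, -0.02 ]), 'wrist_torque': array([-0.028,  0.01 , -0.062]), 'grasp_force': np.float64(0.0), 'opening': np.float64(86.809)}
```

View pics/scene0.png

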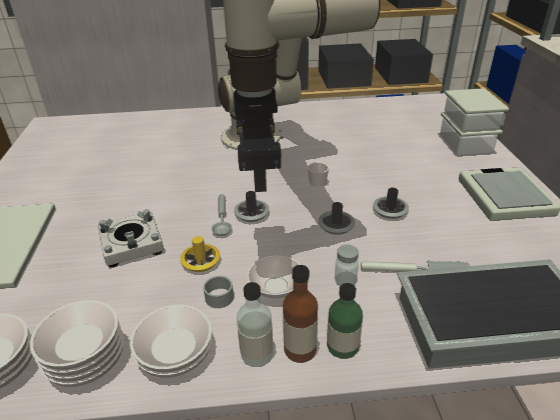

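View pics/side0.png

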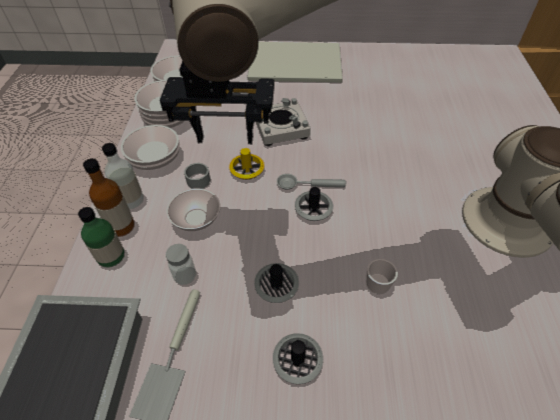

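Scene: three steel inserts at about (252,208), (337,220) and (391,206), the yellow decoy at (200,255), and the base at (130,237). In the side view they are at (313,203), which looks spoked, (277,282) parallel, (298,357) grid, with the base at (283,120). Next I measure positions and zoom in to confirm.

```bash
python3 - <<'E'
from h import *
for n,rois in(("side",{"w":(285,180,340,225),"p":(250,255,305,305),"g":(268,328,328,388),"base":(245,90,320,150)}),("scene",{"w":(228,185,276,225),"base":(90,205,170,270)})):
    c=dict(np.load(n+"0.npz"));W=cloud(c)
    for k,(a,b,e,f) in rois.items():
        w=W[b:f,a:e].reshape(-1,3);p=c["pixels"][b:f,a:e].reshape(-1,3).astype(int)
        g=~np.isnan(w[:,0]);w=w[g];p=p[g]
        if k!="base":
            m=(w[:,2]>10)&(w[:,2]<30);r=cv2.minEnclosingCircle(w[m,:2].astype(np.float32))
            t=(w[:,2]>55)&(w[:,2]<75);print(n,k,"disc",r,"knobtop",np.median(w[t],0) if t.any() else 0,w[t].max(0),w[t].min(0))
        else:
            m=(w[:,2]>35)&(w[:,2]<100);rr=cv2.minAreaRect(w[m,:2].astype(np.float32));print(n,k,rr,np.histogram(w[:,2],np.arange(0,110,5)))
            t=w[:,2]>68;t&=w[:,2]<90
            q=w[t];print("clip tops",len(q));
            if len(q)>3:
                _,l,cen=cv2.kmeans(q[:,:2].astype(np.float32),3,None,(3,50,.1),10,0);print(cen,np.bincount(l.ravel()))
im=dict(np.load("side0.npz"))["pixels"]
a=cv2.resize(im[175:235,275:355],(400,300),interpolation=2);b=cv2.resize(im[85:145,245:325],(400,300),interpolation=2)
c2=cv2.resize(im[250:310,240:320],(400,300),interpolation=2);s=dict(np.load("scene0.npz"))["pixels"];d=cv2.resize(s[205:265,90:170],(400,300),interpolation=2)
save("crop1",np.vstack([np.hstack([a,b]),np.hstack([c2,d])]))
E
```

```text
side w disc ((438.3233642578125, -48.654998779296875), 76.67066955566406) knobtop [442.83934567 -12.7936843   65.49288383] [455.88528497  -1.74875356  69.45349491] [431.26114571 -28.15391383  55.39865436]
side p disc ((518.8209838867188, 189.00050354003906), 45.6057014465332) knobtop [519.04282653 192.18942226  65.47695701] [530.95627769 202.15632622  68.27178559] [507.58545494 176.87393702  55.24165837]
side g disc ((474.1319885253906, 338.75543212890625), 45.286800384521484) knobtop [474.41421262 341.60907507  65.78609537] [486.33753847 352.10448293  69.07255887] [461.13170809 327.6548898   55.06262078]
side base ((557.9149780273438, -275.0260009765625), (243.96865844726562, 143.82260131835938), 38.6931266784668) (array([1111,   14,   62,   70,   74,   79,   78,  382,  647,   56,   87,
          7,   36,   37,    5,    0,    0,    0,    0,    0,    0]), array([  0,   5,  10,  15,  20,  25,  30,  35,  40,  45,  50,  55,  60,
        65,  70,  75,  80,  85,  90,  95, 100, 105]))
clip tops 15
[[ 494.74213 -285.37128]
 [ 501.17062 -278.73944]
 [ 524.1721  -351.74402]] [2 4 9]
scene w disc ((460.4560241699219, -25.272689819335938), 62.8543701171875) knobtop [452.34407409 -15.63549424  64.57620171] [460.24490165  -3.77515981  69.60777826] [434.06515273 -27.09753995  55.06634893]
scene base ((533.8884887695312, -308.07574462890625), (137.41624450683594, 129.57904052734375), 17.74427604675293) (array([906,  27,  84, 107, 101, 105, 115, 983, 570, 105, 151,  24,  75,
        52,  16,   0,   0,   0,   0,   0,   0]), array([  0,   5,  10,  15,  20,  25,  30,  35,  40,  45,  50,  55,  60,
        65,  70,  75,  80,  85,  90,  95, 100, 105]))
clip tops 33
[[ 575.94934 -293.81665]
 [ 525.17035 -349.37173]
 [ 502.3689  -279.11087]] [11 11 11]
```

View pics/crop1.png

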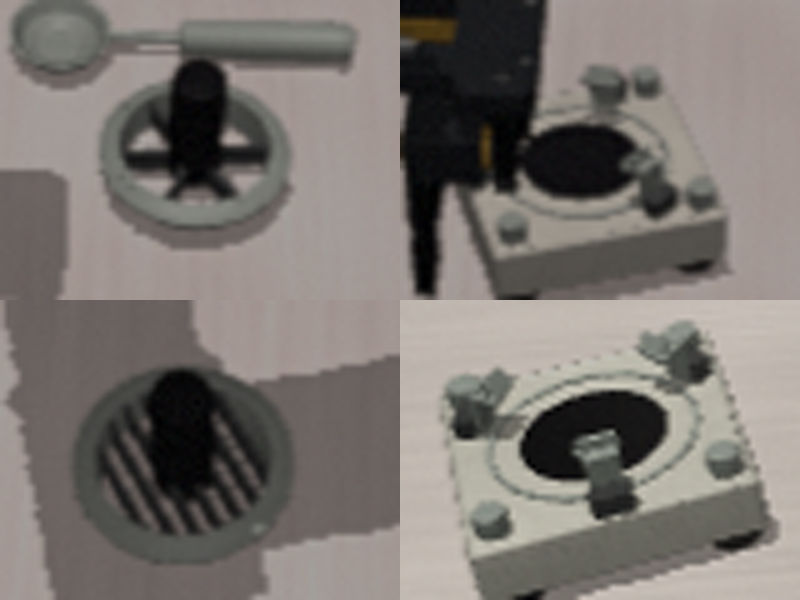

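The crops confirm it: the spoked insert is at side (313,203), and the parallel one is at (277,282). The base has three clips and four studs, centred near (534,-308). I'll move above the wedge insert and refine with the wrist camera.

>>> servo_tool([
  [0.1,0.4,4,1,0],
  [0.1,0.8,8,2,0],
  [0.1,1.2,12,3,0],
  [0.1,1.5,16,4,0],
  [0.1,1.5,18.2,4.8,0],
  [0.1,1.5,18.2,4.8,0],
  [0.1,1.5,18.2,4.8,0],
  [0.1,1.5,18.2,4.8,0],
])

```text
time_s: 0.95
eef_pos: [444.3, -14.7, 151.5]
orientation: [-2.221, 2.22, -0.001]
wrist_force: [-0.1, -0.3, -0.6]
opening: 48.0
grasp_force: 0.0
```

```bash
python3 - <<'E'
from h import *
print(np.round(bot.observe()["eef_pos"],1))
from scipy.optimize import least_squares
for n in("wrist","side","scene"):
    c=bot.camera(n);save(n+"1",c["pixels"]);W=cloud(c)
    d=np.hypot(W[...,0]-443,W[...,1]+15)
    dark=c["pixels"].max(2)<60
    k=(d<22)&(W[...,2]>30)&(W[...,2]<72)&dark
    m=(d<60)&(W[...,2]>17)&(W[...,2]<23)&~dark
    for nm,mm in(("knob",k),("rim",m)):
        p=W[mm]
        if len(p)<10: print(n,nm,len(p));continue
        r,z=cv2.minEnclosingCircle(p[:,:2].astype(np.float32)),p[:,2]
        print(n,nm,len(p),np.round(r[0],1),round(r[1],1),np.round([z.min(),z.max()],1))
E
```

```text
[444.3 -14.7 151.5]
wrist knob 885 [445.5 -18.1] 13.0 [30.3 68.1]
wrist rim 2264 [445.3 -18.4] 44.6 [17.  22.3]
side knob 179 [443.3 -15.8] 13.0 [30.3 70.7]
side rim 279 [443.2 -16. ] 45.1 [17.  22.8]
scene knob 144 [448.9 -16.3] 13.1 [30. 69.]
scene rim 166 [447.9 -15.8] 44.1 [17.  22.3]
```

View pics/wrist1.png

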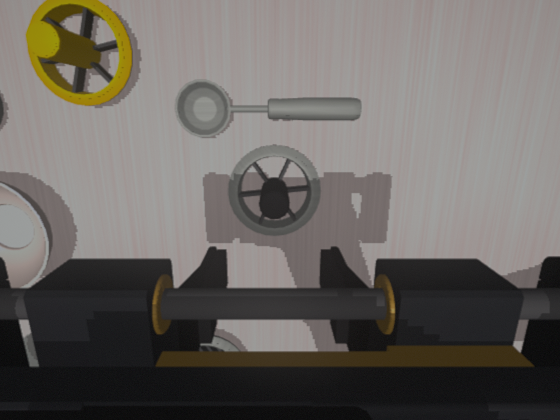

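The wrist view shows the six-spoke insert at (274,190). The mean of the three cameras puts it at about (446,-17). I'll descend and grip.

>>> servo_tool([
  [0.1,0.2,-0.1,3,0],
  [0.1,0.2,-0.1,6,0],
  [0.1,0.2,-0.1,9,0],
  [0.1,0.2,-0.1,11,0],
  [0.1,0.2,-0.1,12.2,0],
  [0.1,0.2,-0.1,12.2,0],
  [-1,0.2,-0.1,12.2,0],
  [-1,0.2,-0.1,12.2,0],
  [-1,0.2,-0.1,12.2,0],
  [-1,0.2,-0.1,12.2,0],
])

```text
time_s: 2.1
eef_pos: [444.0, -16.9, 29.6]
orientation: [-2.221, 2.221, -0.0]
wrist_force: [-1.1, 0.7, 1.3]
opening: 24.8
grasp_force: 30.0
```

>>> servo_tool([
  [-1,0,0,0,0],
  [-1,0,0,0,0],
  [-1,0,0,-2,0],
  [-1,0,0,-5,0],
  [-1,0,0,-9,0],
  [-1,0,0,-13,0],
  [-1,0,0,-13,0],
  [-1,0,0,-13,0],
])

```text
time_s: 2.9
eef_pos: [443.6, -16.8, 159.0]
orientation: [-2.22, 2.221, 0.001]
wrist_force: [-1.1, 0.3, -3.3]
opening: 24.6
grasp_force: 30.0
```

Gripped and lifted. I'll move towards the base and stop about 100 mm short to measure it and the insert in hand.

>>> servo_tool([
  [-1,3,-1.5,0,0],
  [-1,6,-3,0,0],
  [-1,9,-4.5,0,0],
  [-1,12,-6,0,0],
  [-1,15,-7.5,0,0],
  [-1,18,-9,0,0],
  [-1,19,-9,0,0],
  [-1,19,-9,0,0],
  [-1,19,-9,0,0],
])

```text
time_s: 3.8
eef_pos: [532.5, -206.3, 157.2]
orientation: [2.219, -2.221, -0.006]
wrist_force: [0.1, 0.7, -2.1]
opening: 24.9
grasp_force: 30.0
```

```bash
cat > m.py <<'E'
from h import *
import sys
s=bot.observe();e=s["eef_pos"];print(np.round(e,1),np.round(s["orientation"],3))
for n in("wrist","side","scene"):
    c=bot.camera(n);save(n+sys.argv[1],c["pixels"]);W=cloud(c);np.savez(n+sys.argv[1],**c)
    d=np.hypot(W[...,0]-e[0],W[...,1]-e[1]);zu=e[2]-29.6
    p=W[(d<50)&(W[...,2]>zu+16)&(W[...,2]<zu+24)]
    if len(p)>30:
        r=cv2.minEnclosingCircle(p[:,:2].astype(np.float32))
        A=np.c_[p[:,:2]-e[:2],np.ones(len(p))];q=np.linalg.lstsq(A,p[:,2],rcond=None)[0]
        print(n,"held rim",len(p),np.round(r[0],1),round(r[1],1),"z/tilt",np.round(q,3))
    b=(np.hypot(W[...,0]-534,W[...,1]+308)<75)&(W[...,2]<80)
    t=b&(W[...,2]>66); q=W[t]
    if len(q)>8:
        _,l,cen=cv2.kmeans(q[:,:2].astype(np.float32),3,None,(3,50,.1),10,0)
        rr=np.linalg.norm(cen-cen.mean(0),axis=1);print(n,"clips",np.round(cen,1).tolist(),"mean",cen.mean(0),rr,np.bincount(l.ravel()))
    f=b&(W[...,2]>36.5)&(W[...,2]<43)
    print(n,"plate z",np.median(W[f][:,2]),cv2.minAreaRect(W[f][:,:2].astype(np.float32)))
    dk=b&(c["pixels"].max(2)<50)&(np.hypot(W[...,0]-534,W[...,1]+308)<36)
    if dk.sum()>50: print(n,"hole",np.round(cv2.minEnclosingCircle(W[dk][:,:2].astype(np.float32))[0],1),np.nanmedian(W[dk][:,2]))
E
python3 m.py 2
```

```text
[ 532.5 -206.3  157.2] [ 2.219 -2.221 -0.006]
wrist held rim 4733 [ 533.5 -206.6] 44.9 z/tilt [-8.0000e-03  1.2000e-02  1.4628e+02]
wrist clips [[502.1000061035156, -281.6000061035156], [524.7000122070312, -351.79998779296875], [574.2999877929688, -297.1000061035156]] mean [ 533.72974 -310.14432] [42.59002 42.57388 42.64122] [191 261 217]
wrist plate z 40.36815627296748 ((533.7079467773438, -310.26361083984375), (129.71871948242188, 129.78204345703125), 17.7208194732666)
side held rim 363 [ 530.7 -203.1] 45.9 z/tilt [-4.00000e-03  3.00000e-03  1.46921e+02]
side plate z 40.224759023666294 ((529.3511962890625, -301.9286193847656), (129.26263427734375, 119.5527572631836), 17.889101028442383)
scene held rim 382 [ 537.1 -202.7] 45.1 z/tilt [-9.00000e-03  7.00000e-03  1.46772e+02]
scene clips [[576.4000244140625, -293.8999938964844], [524.4000244140625, -349.5], [503.1000061035156, -279.0]] mean [ 534.6366  -307.47083] [43.908752 43.288788 42.4853  ] [15 12 17]
scene plate z 39.70375737614108 ((535.0095825195312, -307.6784362792969), (134.0025177001953, 128.98114013671875), 17.672147750854492)
scene hole [ 533.7 -307.9] 40.15069406070504
```

View pics/wrist2.png

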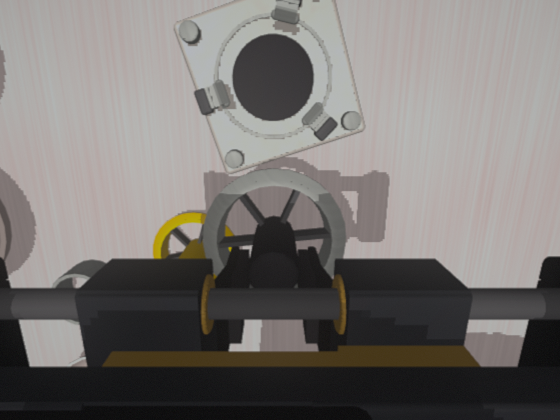

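The wrist view shows the base centred at (273,78) and the held, level disc at (274,232). The disc must shift about (0,-104) mm.

>>> servo_tool([
  [-1,3,0,0,0],
  [-1,6,0,0,0],
  [-1,9,0,0,0],
  [-1,10.4,0,0,0],
  [-1,10.4,0,0,0],
  [-1,10.4,0,2,0],
  [-1,10.4,0,3.5,0],
  [-1,10.4,0,4,0],
  [-1,10.4,0,4,0],
  [-1,10.4,0,4,0],
])

```text
time_s: 4.95
eef_pos: [534.7, -310.6, 120.0]
orientation: [-2.222, 2.22, -0.002]
wrist_force: [0.6, 0.7, -2.8]
opening: 24.9
grasp_force: 30.0
```

```bash
python3 m.py 3; python3 - <<'E'
from h import *
im=[dict(np.load(n+"3.npz"))["pixels"] for n in("scene","wrist")]
save("c3",np.hstack([cv2.resize(im[0][160:280,70:190],(400,400),interpolation=2),cv2.resize(im[1][60:340,130:410],(400,400))]))
E
```

```text
[ 534.7 -310.6  120. ] [-2.222e+00  2.220e+00 -2.000e-03]
wrist held rim 4691 [ 535.7 -310.8] 44.8 z/tilt [-5.00000e-03  1.10000e-02  1.09029e+02]
wrist clips [[502.3999938964844, -286.29998779296875], [525.0, -352.5], [572.0999755859375, -300.0]] mean [ 533.1797  -312.93787] [40.704353 40.41733  40.985092] [  5 194   5]
wrist plate z 40.25671561959811 ((534.8732299804688, -313.4524841308594), (129.56210327148438, 123.20481872558594), 17.905460357666016)
wrist hole [ 534.3 -308.5] 40.73409208795201
side held rim 291 [ 533.8 -308.7] 45.0 z/tilt [-1.00000e-03  3.00000e-03  1.09426e+02]
side clips [[572.9000244140625, -295.3999938964844], [516.7000122070312, -347.5], [498.29998779296875, -277.79998779296875]] mean [ 529.29694 -306.90677] [45.079407 42.52223  42.470276] [12  4 16]
side plate z 40.53135411732707 ((531.9306030273438, -309.20770263671875), (128.91500854492188, 133.7769012451172), 16.509193420410156)
side hole [ 532.  -308.4] 41.13172400103559
scene held rim 332 [ 537.8 -307.2] 45.3 z/tilt [-9.00000e-03  1.20000e-02  1.08915e+02]
scene clips [[504.6000061035156, -276.5], [529.7999877929688, -350.1000061035156], [576.4000244140625, -294.20001220703125]] mean [ 536.96014 -306.9601 ] [44.39452  43.769096 41.48141 ] [11  9 21]
scene plate z 39.66785795319109 ((540.49267578125, -305.86151123046875), (119.4603042602539, 129.44879150390625), 17.686506271362305)
scene hole [ 532.6 -309.1] 40.035159046417334
```

View pics/c3.png

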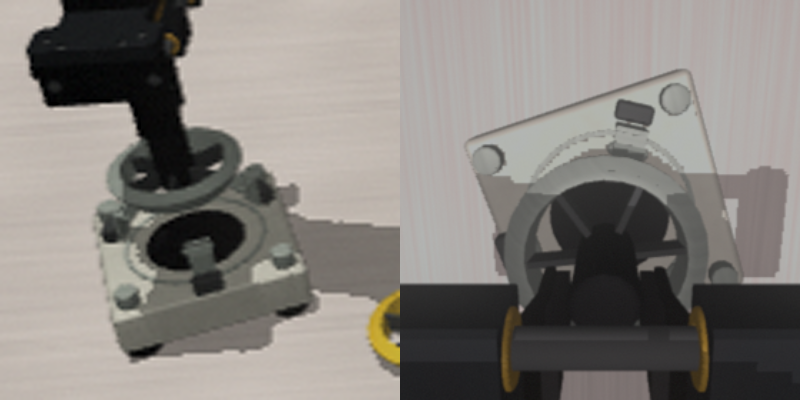

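The disc is level and about 2 mm too far in +x on all three cameras. I'll correct that and lower it into the clips.

>>> servo_tool([
  [-1,0,0.2,0,0],
  [-1,0,0.2,0.5,0],
  [-1,0,0.2,1,0],
  [-1,0,0.2,1.5,0],
  [-1,0,0.2,2,0],
  [-1,0,0.2,2.4,0],
  [-1,0,0.2,2.6,0],
  [-1,0,0.2,2.6,0],
])

```text
time_s: 5.9
eef_pos: [531.8, -310.9, 92.6]
orientation: [2.221, -2.221, -0.001]
wrist_force: [0.1, -0.6, -1.6]
opening: 24.8
grasp_force: 30.0
```

>>> servo_tool([
  [-1,0,0,0.3,0],
  [-1,0,0,0.6,0],
  [-1,0,0,0.8,0],
  [-1,0,0,1.0,0],
  [-1,0,0,1.2,0],
  [-1,0,0,1.2,0],
])

```text
time_s: 6.5
eef_pos: [534.2, -312.3, 84.3]
orientation: [-2.222, 2.219, -0.01]
wrist_force: [-0.6, 0.6, 8.4]
opening: 25.1
grasp_force: 30.0
```

Contact with the noses at the expected height; continuing to press.

>>> servo_tool([
  [-1,0,0,0.2,0],
  [-1,0,0,0.4,0],
  [-1,0,0,0.6,0],
  [-1,0,0,0.8,0],
  [-1,0,0,1.0,0],
  [-1,0,0,1.1,0],
  [-1,0,0,1.1,0],
])

```text
time_s: 7.2
eef_pos: [531.3, -309.9, 69.9]
orientation: [2.221, -2.221, -0.004]
wrist_force: [-1.6, 5.3, 2.7]
opening: 24.8
grasp_force: 30.0
```

It snapped through, with the TCP at the expected 70 mm. I'll press a little more to confirm it's fully home.

>>> servo_tool([
  [-1,0,0,0.2,0],
  [-1,0,0,0.3,0],
  [-1,0,0,0.4,0],
  [-1,0,0,0.4,0],
])

```text
time_s: 7.6
eef_pos: [531.4, -309.9, 69.7]
orientation: [2.223, -2.219, -0.002]
wrist_force: [-8.3, 8.0, 18.3]
opening: 24.8
grasp_force: 30.0
```

```bash
python3 m.py 4 | grep -E "held|^\["
```

```text
[ 531.4 -309.9   69.7] [ 2.223e+00 -2.219e+00 -2.000e-03]
wrist held rim 4655 [ 534.4 -313.8] 47.5 z/tilt [-1.0000e-03 -1.0000e-03  5.8956e+01]
side held rim 249 [ 532.5 -308.5] 47.4 z/tilt [8.0000e-03 1.0000e-02 5.9168e+01]
scene held rim 304 [ 533.1 -311.2] 48.7 z/tilt [-1.2000e-02 -2.0000e-03  5.9085e+01]
```

It's on a firm stop with the rim at 59 mm and level. Now I relieve the press force, release with a partial opening, and retreat.

>>> servo_tool([
  [-1,0,0,-0.3,0],
  [-1,0,0,-0.4,0],
  [-0.1,0,0,-0.4,0],
  [-0.1,0,0,-0.4,0],
  [-0.1,0,0,-0.4,0],
  [-0.1,0,0,-0.4,0],
  [-0.1,0,0,-3,0],
  [-0.1,0,0,-7,0],
  [-0.1,0,0,-11,0],
  [-0.1,0,0,-11,0],
])

```text
time_s: 8.75
eef_pos: [535.7, -313.1, 183.1]
orientation: [-2.22, 2.217, -0.021]
wrist_force: [0.3, 0.4, 0.7]
opening: 39.4
grasp_force: 0.0
```

>>> servo_tool([
  [-0.1,-4,0,0,0],
  [-0.1,-8,0,0,0],
  [-0.1,-10,0,0,0],
  [-0.1,-10,0,0,0],
  [-0.1,-10,0,0,0],
])

```text
time_s: 9.25
eef_pos: [532.1, -211.0, 176.0]
orientation: [2.222, -2.22, 0.0]
wrist_force: [-0.2, 0.1, -0.4]
opening: 39.1
grasp_force: 0.0
```

```bash
python3 - <<'E'
from h import *
print(bot.observe()["eef_pos"])
for n in("wrist","scene","side"):
    c=bot.camera(n);W=cloud(c);save(n+"5",c["pixels"])
    d=np.hypot(W[...,0]-533.5,W[...,1]+310)
    for lo,hi,z0,z1 in((36,46,54,66),(0,16,98,112)):
        p=W[(d>=lo)&(d<hi)&(W[...,2]>z0)&(W[...,2]<z1)]
        A=np.c_[p[:,:2]-[533.5,-310],np.ones(len(p))];print(n,len(p),np.round(np.linalg.lstsq(A,p[:,2],rcond=None)[0],3),np.round(np.percentile(p[:,2],[5,50,95]),1))
    if n=="wrist":i=c["pixels"]
save("w5c",i[0:260,100:450])
E
```

```text
[ 532.12167275 -210.95085702  175.97646948]
wrist 2968 [ 0.0000e+00 -1.0000e-03  5.9316e+01] [56.2 59.3 64.5]
wrist 1079 [-1.00000e-03 -1.60000e-02  1.05849e+02] [104.2 106.  107.2]
scene 253 [-1.7000e-02 -1.0000e-02  5.8987e+01] [54.9 58.4 64.5]
scene 83 [-1.27000e-01 -1.20000e-02  1.04403e+02] [ 99.2 104.7 106.7]
side 168 [ 6.0000e-03 -1.0000e-02  5.9352e+01] [55.2 58.8 64.5]
side 66 [ 3.60000e-02 -1.85000e-01  1.05367e+02] [ 99.  105.1 108. ]
```

View pics/w5c.png

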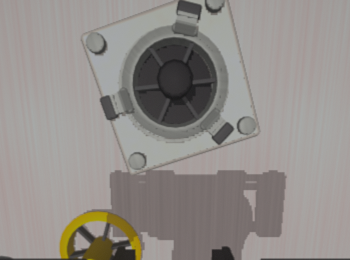

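View pics/scene5.png

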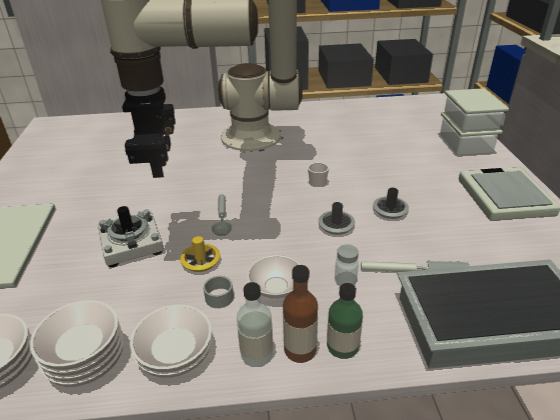

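The wrist crop shows the insert centred at (175,80) with all three clip noses over its rim. Its rim is at 59 mm, knob top at 106 mm, and it's level. The scene view shows it at (127,232), with the other two inserts undisturbed.

```bash
python3 -c "
from workcell import bot
print(bot.sign_off())"
```

```text
the job is handed in; nothing more can be done
None
```

The spoked wedge insert is pressed home and level under all three clips, knob up and released; the other two inserts are where they lay, and the job is handed in at about 9.5 s.

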